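# Try the folding stay on the fret-tool chest

### The job

A folding stay has just been fitted to the bigger plywood chest: try it out. Raise the lid by its steel bar until the stay at its side goes straight and snaps past its lock point, and let go so that the lid stands open by itself; then push the wooden finger grip at the stay's knee back and down through straight, so that the knee folds and the lid goes fully shut.

Things in the scene. Friction and masses are not known exactly. Their poses are not given: they have to be found in the camera images.
- chest: Plywood chest fixed to the bench, 160 (x) by 220 (y) by 110 mm high, with a flat 10 mm lid on top. Origin: centre of its underside. x points from its front (bar side, towards the robot) to its back, z up. The lid's hinge line runs along y at x = +80, z = 110 mm; lid about 0.5 kg, hinge damped. The stay is on its -y side. A smaller box with a wooden knob and no stay is not part of the job.
- lid_bar (a point): Middle of the round steel bar, the lid's handle: 12 mm thick, along the chest's y, clear for 100 mm between its two posts. Lid shut: 30 mm ahead of the chest's front, 30 mm above the lid's top (150 mm above the bench; 190 mm ahead of and 40 mm above the hinge). Straddle it from above, closing along chest x; it turns between the fingers, so the tool can stay upright along the arc.
- knee_pin (a point): Middle of the pale wooden finger grip at the stay's knee: a rod 16 mm thick, 60 mm long, along the chest's y, centred 50 mm out from its -y side. Lid shut: about 32 mm above the bench; stay locked: about 127 mm, the knee 12 degrees past straight. Pushed about 38 mm back (chest +x) and down at 45 degrees, with a few N, it passes straight and folds; the lid then sinks shut by itself in about 2 s.
- lid (a joint): Lid angle in rad: 0 shut, growing as it opens. The stay is straight at about 1.13 and stops the lid there, springily: pulling on to about 1.19 does no harm and makes sure of the lock. Let go, the locked lid stands at about 1.11; if not locked it sinks shut.

How it is judged:
By the outcome, as a careful person would: the job done as asked, in the order asked, and still so for the second after the job is handed in, with the robot touching nothing.
It also fails if it takes over 56 s, if anything falls off the work surface, if the arm or the gripper's body presses on something with over 40 N, if the wrist force passes 120 N, or if a joint passes its speed limit or range.

### The arm

A 6-joint arm with a two-finger parallel gripper is mounted at the origin on the work surface. World frame = base frame: x ahead of the robot, y to its left, z up, the work surface at z = 0. Lengths are in m, angles in degrees, forces in N, time in s.
With the tool pointing down it reaches from about 0.4 to 0.825 m from the base axis. Payload 7 kg.
Tool frame: the origin (TCP) lies on the mounting face of the last link; the fingertips stand 178 mm ahead of it and the grasp point (between the pads) lies 159 mm ahead of it (ctrl.tip_extent is the distance from the TCP to the fingertips, in m); z points along the fingers, y is the direction in which the jaws open and shut (so a half turn about z gives the same grasp; the last joint's range is limited). The gripper opens to 88 mm and grips with 3 to 60 N. Pads are 19 mm wide; open, the fingers measure 130 mm over their backs; the gripper's body (78 mm by 193 mm) begins 47 mm behind the grasp point.
Start: joints at [86.408, 20.546, 0.682, 0, -70.136, -16.507], TCP at [0.232, 0.634, 0.405] pointing down, gripper open.
Joint ranges: [-176.03, 176.03], [-82.01, 121.73], [-58.28, 71.71], [-173.87, 95.51], [-174.79, -0.11], [-173.66, 173.66]. Speed limits (degrees/s): [136.94, 136.94, 172.46, 180, 180, 180].

### API

Orientations are given as [roll, pitch, yaw] about the fixed x, y, z axes, in that order (R = Rz(yaw) Ry(pitch) Rx(roll)).
In Python, from plant import ctrl gives the robot as it stands. The module is installed in compiled form; this text tells all that it offers.
- The arm moves only by the tool carry_out, never from a script. Its argument "moves" is text: rows parted by semicolons, each of 7 numbers parted by spaces: the finger opening in m, from 0 to 0.0876, then the shift along the tool's x, y, z in m, then the turn, a rotation vector about the tool's x, y, z in rad. A call has 1 to 20 rows; each row is the pose to reach, as a shift and turn from the pose commanded when the call began, along the tool's axes at that moment; what a row does not reach only later rows make up. A row lasts 1/10 s, in which the tool goes at most 50 mm and 8.59 degrees, less where a joint would pass 70% of its speed; a pose out of reach is approached as far as the arm can. A call with a gripper value outside its range is refused whole. The fingers move at their own pace and stop on an object; the grip force is fixed at half the most. Time passes only in rows, so rows that repeat a pose let the fingers close. It gives the time, the measured TCP pose, the force and the opening at its end, in the units of the state.
- ctrl.get_obs(): the state, without advancing time (a new reading comes with each control period).
- ctrl.snapshot(name): name is "scene" or "side" or "wrist"; returns a dict with "image" (400x640x3 uint8, red, green, blue), "K" (3x3 intrinsics, pixels), "R" (3x3) and "t" (3): a world point X has camera coordinates R X + t. Camera axes: x right, y down, z forward; pixel columns grow to the right and rows downward; lengths in m; the calibration is good to about 2 mm. The wrist camera is an equidistant fisheye: a pixel r from the principal point sees the ray r / f radians off the axis. A picture is of the moment at which its call begins. There is no depth.
- ctrl.close_job(): hands the job in, once; it reports no verdict.
Trained networks look in a picture, given as the dict that the camera call returned (one of the last four; its "shot" number tells which), for a name from the list of things; names that differ only in an ending like _2 or _b are one class to them, and where a whole thing is asked for, a point or a joint stands for the part that bears it (a point fixed in the world has none). Each returns a list of dicts, best first, with "confidence" (0 to 1); they miss things now and then, are a little off and sometimes report something else, mostly with a low value. They report only what shows in the picture. A call takes as long as a camera call.
- ctrl.recognise(picture, label): "extent" ([left, top, right, bottom] in pixels, round what is visible of it).
- ctrl.trace(picture, label): "region" (400x640 bool, what is visible of it) and "extent" ([left, top, right, bottom] in pixels, round what is visible of it).
- ctrl.mark_of(picture, label): "at" ([row, column] in pixels: a listed point, or the origin of a listed thing).
The state is a dict: "clock": time; "joint_pos": joint angles; "qvel": joint speeds; "tau": joint torques, N m; "tool_pos": TCP position; "orientation": TCP orientation; "force": force on the tool from outside, world axes, zero at the start; "moment": the same for the moment, N m; "opening": finger opening in m.
Only numpy, scipy, OpenCV 4.12 (cv2) and the standard library are available. Lean on these libraries where they do the work, as an engineer would, in place of code of your own. Each camera call takes 0.05 s, during which the arm holds its last target.

## Working session

There is one attempt and no reset: what is moved stays moved. The work goes in short steps, Python scripts to look and compute and a tool call to move; the robot and the scene stay as the last step left them, time stands still between calls to the robot, and variables do not carry over. Pictures are saved under pics/ and viewed, and the job is handed in when it is done.

Besides the shell and the picture viewer there is one more tool, called by a JSON object that holds its "op" and its "data", one argument or row to a line. carry_out: Moves the arm, as the interface text tells. Its arguments: {"type":"object","properties":{"moves":{"type":"string"}},"required":["moves"]}

```bash
mkdir -p pics
cat > h.py <<'E'
import numpy as np, cv2
from plant import ctrl
def save(p,n): cv2.imwrite('pics/'+n+'.png',cv2.cvtColor(p['image'],cv2.COLOR_RGB2BGR))
def ray(p,rc):
    K=p['K'];v=np.array([(rc[1]-K[0,2])/K[0,0],(rc[0]-K[1,2])/K[1,1],1.])
    d=p['R'].T@v; return -p['R'].T@p['t'], d/np.linalg.norm(d)
def tri(rs):
    A=np.zeros((3,3));b=np.zeros(3)
    for c,d in rs:
        M=np.eye(3)-np.outer(d,d);A+=M;b+=M@c
    return np.linalg.solve(A,b)
def atz(r,z): c,d=r; return c+d*(z-c[2])/d[2]
def proj(p,X):
    c=p['R']@X+p['t'];u=p['K']@c;return u[:2]/u[2]
E
python3 - <<'E'
from h import *
o=ctrl.get_obs();print({k:np.round(v,3).tolist() for k,v in o.items()})
ps={}
for n in('scene','side'):
    p=ctrl.snapshot(n);ps[n]=p;save(p,n+'0')
    for l in('chest','lid_bar','knee_pin'):
        print(n,l,[(np.round(m['at'],1).tolist(),round(m['confidence'],2)) for m in ctrl.mark_of(p,l)])
    print(np.round(-p['R'].T@p['t'],3))
E
```

```text
{'clock': 0.0, 'joint_pos': [86.409, 20.591, 0.634, -0.021, -70.136, -16.507], 'qvel': [-0.008, 0.017, 0.062, -0.022, 0.071, -0.04], 'tau': [0.001, -58.271, 29.307, 6.998, 0.007, -0.0], 'tool_pos': [0.232, 0.634, 0.404], 'orientation': [179.905, -0.007, -20.105], 'force': [0.818, -0.222, 0.602], 'moment': [0.026, -0.024, 0.021], 'opening': 0.088}
scene chest [([248.8, 310.5], 0.93)]
scene lid_bar [([169.9, 358.1], 0.95)]
scene knee_pin [([191.5, 247.1], 0.53)]
[0.87  0.164 0.681]
side chest [([231.2, 329.5], 0.75)]
side lid_bar []
side knee_pin [([253.3, 412.0], 0.65)]
[ 0.078 -0.209  0.748]
```

View pics/scene0.png

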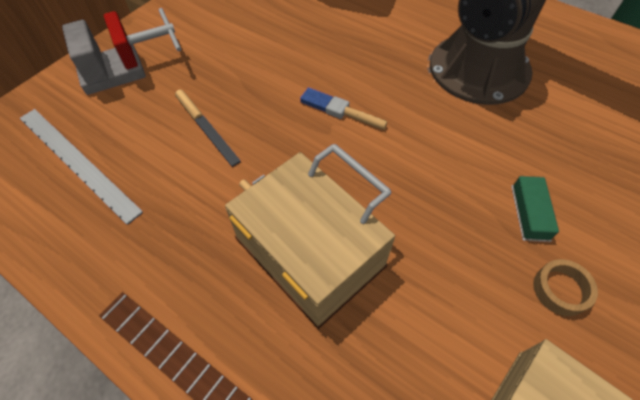

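View pics/side0.png

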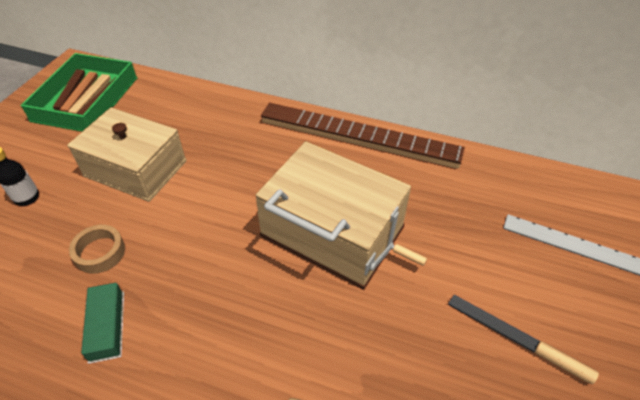

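Run:
```python
import cv2
a=cv2.imread('pics/scene0.png')[130:330,210:410];b=cv2.imread('pics/side0.png')[130:290,240:440]
cv2.imwrite('pics/z1.png',cv2.resize(a,None,fx=3,fy=3,interpolation=cv2.INTER_CUBIC))
cv2.imwrite('pics/z2.png',cv2.resize(b,None,fx=3,fy=3,interpolation=cv2.INTER_CUBIC))
```

```text
(no output)
```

View pics/z1.png

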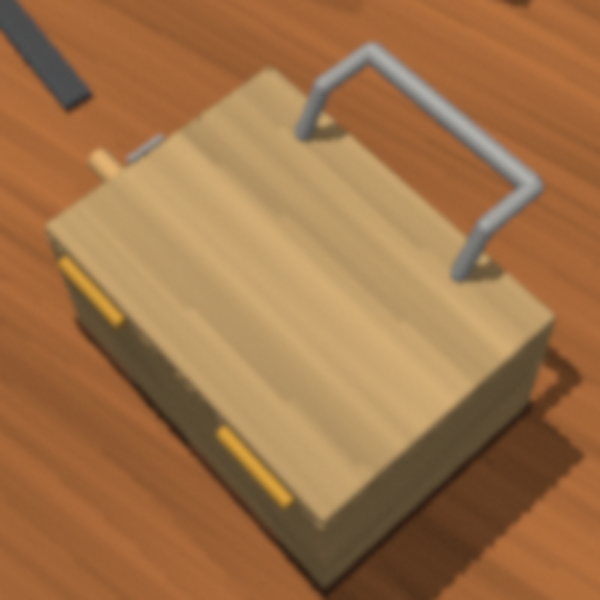

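View pics/z2.png

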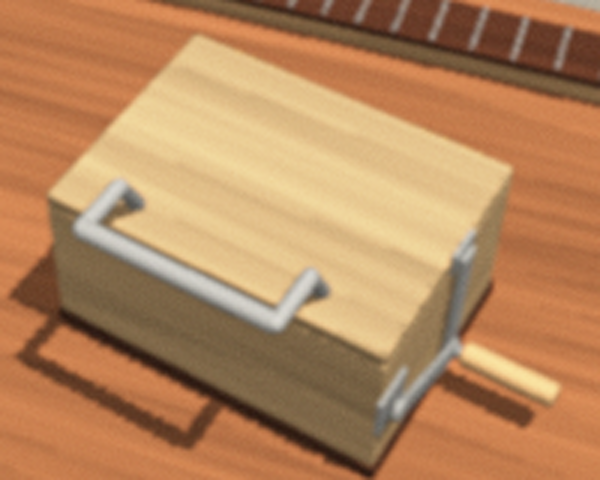

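Run:
```python
from h import *
from scipy.optimize import least_squares
S=ctrl.snapshot('scene');D=ctrl.snapshot('side')
L=[(-.08,-.11,.12),(-.08,.11,.12),(.08,.11,.12),(.08,-.11,.12),(-.11,-.056,.15),(-.11,.056,.15)]
s=[(300,152.3),(394.7,236),(317.3,304.3),(226,205.3),(334,145.3),(389.3,191.7)]
d=[(368.3,250),(256.7,195.7),(306.7,141.7),(410.7,186.7),(333.3,238.3),(267.3,206.7)]
def W(q,l):
    c,s_=np.cos(q[2]),np.sin(q[2]);return np.array([q[0]+c*l[0]-s_*l[1],q[1]+s_*l[0]+c*l[1],l[2]])
def f(q): return np.concatenate([proj(p,W(q,l))-a for p,A in((S,s),(D,d)) for l,a in zip(L,A)])
r=min((least_squares(f,[.5,.4,y],x_scale=[.1,.1,1]) for y in(0,1.5,3,4.5)),key=lambda r:r.cost)
q=r.x;print(q[:2],np.degrees(q[2])%360,r.cost);print(np.round(r.fun.reshape(-1,2),1))
bar=W(q,(-.11,0,.15));print('bar',bar, 'tri',[np.round(tri([ray(S,a[::-1]),ray(D,b[::-1])]),4).tolist() for a,b in zip(s,d)])
print('knee tri',tri([ray(S,(191.5,247.1)),ray(D,(253.3,412.0))]),'hinge',W(q,(.08,0,.11)))
print(np.hypot(*bar[:2]))
```

```text
[ 0.62015311 -0.04009137] 348.3600868564412 32.9145138479957
[[ 0.7 -2. ]
 [ 1.5 -1.6]
 [ 0.5 -0.8]
 [-1.4 -1.5]
 [ 1.6  2.7]
 [-3.1 -1.5]
 [ 0.7 -0.6]
 [-1.3 -1.4]
 [-1.  -1.1]
 [ 1.1 -1.4]
 [-3.4 -1.7]
 [ 2.4  0.4]]
bar [ 0.51241526 -0.01789774  0.15      ] tri [[0.5212, -0.1311, 0.1163], [0.5653, 0.0826, 0.1155], [0.7214, 0.0504, 0.1168], [0.6759, -0.1625, 0.1162], [0.4989, -0.0783, 0.1509], [0.5232, 0.0415, 0.1496]]
knee tri [ 0.6006762  -0.19697534  0.03238651] hinge [ 0.6985079  -0.05623219  0.11      ]
0.5127277349391991
```

```bash
cat >> h.py <<'E'
from scipy.spatial.transform import Rotation as Ro
C=np.array([.6202,-.0401]);Y=np.radians(-11.64)
def W(l):
    c,s=np.cos(Y),np.sin(Y);return np.array([C[0]+c*l[0]-s*l[1],C[1]+s*l[0]+c*l[1],l[2]])
def shift(o,X,yaw=None):
    R=Ro.from_euler('xyz',o['orientation'],degrees=True)
    v=R.inv().apply(np.array(X)-o['tool_pos'])
    w=(R.inv()*Ro.from_euler('xyz',[180,0,yaw],degrees=True)).as_rotvec() if yaw is not None else np.zeros(3)
    return np.round(np.r_[v,w],4)
E
python3 - <<'E'
from h import *
o=ctrl.get_obs()
print(shift(o,[.512,-.018,.405],-101.6))
E
```

```text
[ 4.8700e-01  5.1590e-01 -3.0000e-04  1.0000e-04 -0.0000e+00  1.4224e+00]
```

{"op": "carry_out", "data": {
  "moves": "0.0876 0.487 0.516 0 0 0 1.422;0.0876 0.487 0.516 0 0 0 1.422;0.0876 0.487 0.516 0 0 0 1.422;0.0876 0.487 0.516 0 0 0 1.422;0.0876 0.487 0.516 0 0 0 1.422;0.0876 0.487 0.516 0 0 0 1.422;0.0876 0.487 0.516 0 0 0 1.422;0.0876 0.487 0.516 0 0 0 1.422;0.0876 0.487 0.516 0 0 0 1.422;0.0876 0.487 0.516 0 0 0 1.422;0.0876 0.487 0.516 0 0 0 1.422;0.0876 0.487 0.516 0 0 0 1.422;0.0876 0.487 0.516 0 0 0 1.422;0.0876 0.487 0.516 0 0 0 1.422;0.0876 0.487 0.516 0 0 0 1.422;0.0876 0.487 0.516 0 0 0 1.422;0.0876 0.487 0.516 0 0 0 1.422;0.0876 0.487 0.516 0 0 0 1.422"
}}

```text
clock: 2.3
tool_pos: [0.5117, -0.0171, 0.4048]
orientation: [-180.0, 0.0, -101.5]
force: [0.5, -0.8, 1.0]
opening: 0.0875
```

Run:
```python
from h import *
o=ctrl.get_obs();print(np.round(o['joint_pos'],1))
p=ctrl.snapshot('wrist');save(p,'w1');print(p['K'],[(m['at'],m['confidence']) for m in ctrl.mark_of(p,'lid_bar')])
p=ctrl.snapshot('side');save(p,'s1')
print(shift(o,[.512,-.018,.311],-101.6))
```

```text
[ 20.1   5.1 -19.6  -0.  -65.3 -31.6]
[[309.70691629   0.         313.26560535]
 [  0.         309.70691629 203.83272299]
 [  0.           0.           1.        ]] [([211.9, 315.7], 0.84)]
[ 0.0009 -0.0005  0.0938 -0.0002  0.0003  0.0018]
```

View pics/w1.png

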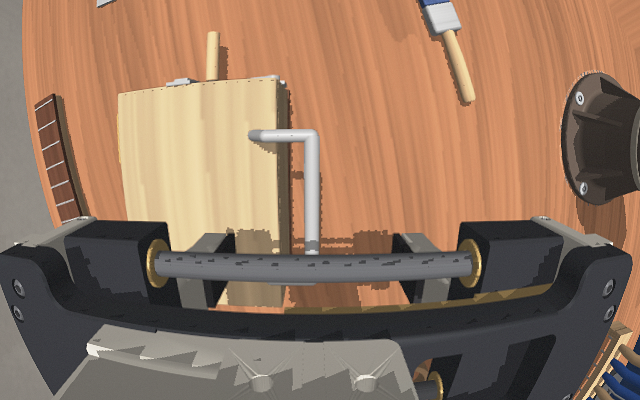

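View pics/s1.png

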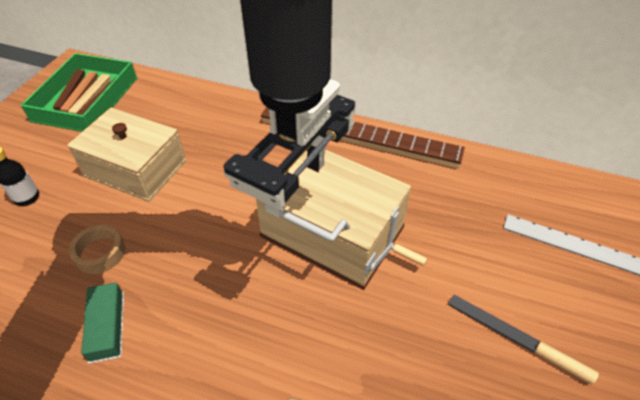

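The wrist picture shows the bar at column ~313, midway between the fingers (~205 and ~420), so I go down and close.

{"op": "carry_out", "data": {
  "moves": "0.0876 0.001 0 0.03 0 0 0;0.0876 0.001 0 0.055 0 0 0;0.0876 0.001 0 0.075 0 0 0;0.0876 0.001 0 0.085 0 0 0;0.0876 0.001 0 0.092 0 0 0;0.0876 0.001 0 0.092 0 0 0;0 0.001 0 0.092 0 0 0;0 0.001 0 0.092 0 0 0;0 0.001 0 0.092 0 0 0;0 0.001 0 0.092 0 0 0;0 0.001 0 0.092 0 0 0;0 0.001 0 0.092 0 0 0"
}}

```text
clock: 3.65
tool_pos: [0.5118, -0.0191, 0.3128]
orientation: [-180.0, 0.0, -101.6]
force: [0.9, 0.5, 1.0]
opening: 0.0451
```

{"op": "carry_out", "data": {
  "moves": "0 0 0 0 0 0 0;0 0 0 0 0 0 0;0 0 0 0 0 0 0;0 0 0 0 0 0 0;0 0 0 0 0 0 0;0 0 0 0 0 0 0"
}}

```text
clock: 4.25
tool_pos: [0.5126, -0.0191, 0.3129]
orientation: [-179.9, 0.0, -101.6]
force: [4.2, -2.6, -3.0]
opening: 0.011
```

Run:
```python
import numpy as np
def g(t): return np.array([-.19*np.cos(t)+.04*np.sin(t),.19*np.sin(t)+.04*np.cos(t)])
def rows(a,ts): print(';'.join('0 0 %.4f %.4f 0 0 0'%tuple(-(g(t)-g(a))) for t in ts))
rows(0,np.r_[.015,.04,np.linspace(.08,.8,18)])
rows(.8,np.linspace(.83,1.2,12))
```

```text
0 0 -0.0006 -0.0028 0 0 0;0 0 -0.0018 -0.0076 0 0 0;0 0 -0.0038 -0.0151 0 0 0;0 0 -0.0063 -0.0229 0 0 0;0 0 -0.0091 -0.0306 0 0 0;0 0 -0.0123 -0.0382 0 0 0;0 0 -0.0158 -0.0457 0 0 0;0 0 -0.0195 -0.0530 0 0 0;0 0 -0.0236 -0.0601 0 0 0;0 0 -0.0280 -0.0671 0 0 0;0 0 -0.0327 -0.0738 0 0 0;0 0 -0.0376 -0.0804 0 0 0;0 0 -0.0429 -0.0867 0 0 0;0 0 -0.0484 -0.0928 0 0 0;0 0 -0.0541 -0.0987 0 0 0;0 0 -0.0601 -0.1043 0 0 0;0 0 -0.0664 -0.1097 0 0 0;0 0 -0.0728 -0.1148 0 0 0;0 0 -0.0795 -0.1196 0 0 0;0 0 -0.0863 -0.1242 0 0 0
0 0 -0.0050 -0.0030 0 0 0;0 0 -0.0106 -0.0063 0 0 0;0 0 -0.0164 -0.0093 0 0 0;0 0 -0.0223 -0.0121 0 0 0;0 0 -0.0283 -0.0148 0 0 0;0 0 -0.0344 -0.0172 0 0 0;0 0 -0.0405 -0.0194 0 0 0;0 0 -0.0467 -0.0215 0 0 0;0 0 -0.0530 -0.0233 0 0 0;0 0 -0.0593 -0.0249 0 0 0;0 0 -0.0657 -0.0262 0 0 0;0 0 -0.0721 -0.0274 0 0 0
```

{"op": "carry_out", "data": {
  "moves": "0 0 -0.0006 -0.0028 0 0 0;0 0 -0.0018 -0.0076 0 0 0;0 0 -0.0038 -0.0151 0 0 0;0 0 -0.0063 -0.0229 0 0 0;0 0 -0.0091 -0.0306 0 0 0;0 0 -0.0123 -0.0382 0 0 0;0 0 -0.0158 -0.0457 0 0 0;0 0 -0.0195 -0.0530 0 0 0;0 0 -0.0236 -0.0601 0 0 0;0 0 -0.0280 -0.0671 0 0 0;0 0 -0.0327 -0.0738 0 0 0;0 0 -0.0376 -0.0804 0 0 0;0 0 -0.0429 -0.0867 0 0 0;0 0 -0.0484 -0.0928 0 0 0;0 0 -0.0541 -0.0987 0 0 0;0 0 -0.0601 -0.1043 0 0 0;0 0 -0.0664 -0.1097 0 0 0;0 0 -0.0728 -0.1148 0 0 0;0 0 -0.0795 -0.1196 0 0 0;0 0 -0.0863 -0.1242 0 0 0"
}}

```text
clock: 6.25
tool_pos: [0.5955, -0.0363, 0.4391]
orientation: [179.9, -0.0, -101.5]
force: [-9.9, 4.5, 10.9]
opening: 0.0108
```

{"op": "carry_out", "data": {
  "moves": "0 0 -0.0050 -0.0030 0 0 0;0 0 -0.0106 -0.0063 0 0 0;0 0 -0.0164 -0.0093 0 0 0;0 0 -0.0223 -0.0121 0 0 0;0 0 -0.0283 -0.0148 0 0 0;0 0 -0.0344 -0.0172 0 0 0;0 0 -0.0405 -0.0194 0 0 0;0 0 -0.0467 -0.0215 0 0 0;0 0 -0.0530 -0.0233 0 0 0;0 0 -0.0593 -0.0249 0 0 0;0 0 -0.0657 -0.0262 0 0 0;0 0 -0.0721 -0.0274 0 0 0;0 0 -0.0721 -0.0274 0 0 0;0 0 -0.0721 -0.0274 0 0 0"
}}

```text
clock: 7.65
tool_pos: [0.6618, -0.0499, 0.4644]
orientation: [179.1, -0.1, -101.5]
force: [-34.6, 13.3, 17.5]
opening: 0.0109
```

Run:
```python
from h import *
for n in('scene','side'):
    p=ctrl.snapshot(n);save(p,n+'2')
    print(n,[(np.round(m['at'],1).tolist(),round(m['confidence'],2)) for m in ctrl.mark_of(p,'knee_pin')])
```

```text
scene []
side [([229.9, 418.0], 0.57)]
```

View pics/side2.png

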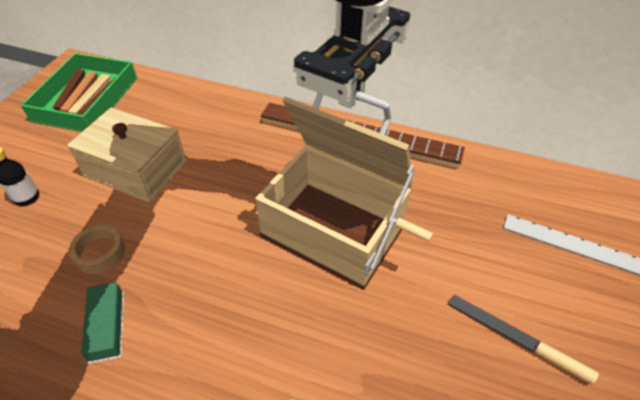

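View pics/scene2.png

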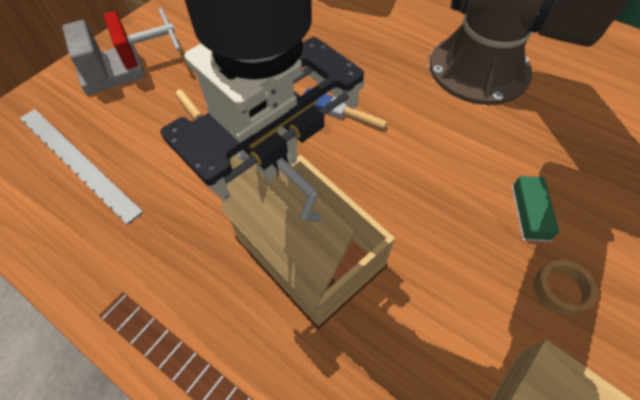

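{"op": "carry_out", "data": {
  "moves": "0 0 -0.002 -0.0005 0 0 0;0 0 -0.005 -0.001 0 0 0;0 0 -0.005 -0.001 0 0 0;0 0 -0.005 -0.001 0 0 0;0 0 -0.005 -0.001 0 0 0"
}}

```text
clock: 8.35
tool_pos: [0.6644, -0.0505, 0.4646]
orientation: [178.7, -0.1, -101.5]
force: [-47.3, 16.9, 20.5]
opening: 0.0114
```

{"op": "carry_out", "data": {
  "moves": "0 0 0.004 0.001 0 0 0;0 0 0.008 0.002 0 0 0;0 0 0.012 0.003 0 0 0;0 0 0.016 0.0035 0 0 0;0 0 0.019 0.004 0 0 0;0 0 0.021 0.0045 0 0 0;0 0 0.021 0.0045 0 0 0;0 0 0.021 0.0045 0 0 0"
}}

```text
clock: 9.15
tool_pos: [0.6521, -0.048, 0.463]
orientation: [-179.7, 0.0, -101.6]
force: [0.2, 1.0, 7.9]
opening: 0.0106
```

Run:
```python
from h import *
p=ctrl.snapshot('side');save(p,'side3')
print([(np.round(m['at'],1).tolist(),round(m['confidence'],2)) for m in ctrl.mark_of(p,'knee_pin')])
a=p['image'][90:290,240:440];cv2.imwrite('pics/z3.png',cv2.resize(a[:,:,::-1],None,fx=3,fy=3,interpolation=2))
# knee at chest y=-.16
c,d=ray(p,(229.9,418.0)); n=np.array([-np.sin(Y),np.cos(Y),0]);P=W((0,-.16,0));X=c+d*(n@(P-c))/(n@d);print(X, 'chest x',(X-W((0,0,0)))@[np.cos(Y),np.sin(Y),0])
```

```text
[([231.2, 416.0], 0.92)]
[ 0.58179072 -0.19554731  0.12216814] chest x -0.006256063697311118
```

View pics/z3.png

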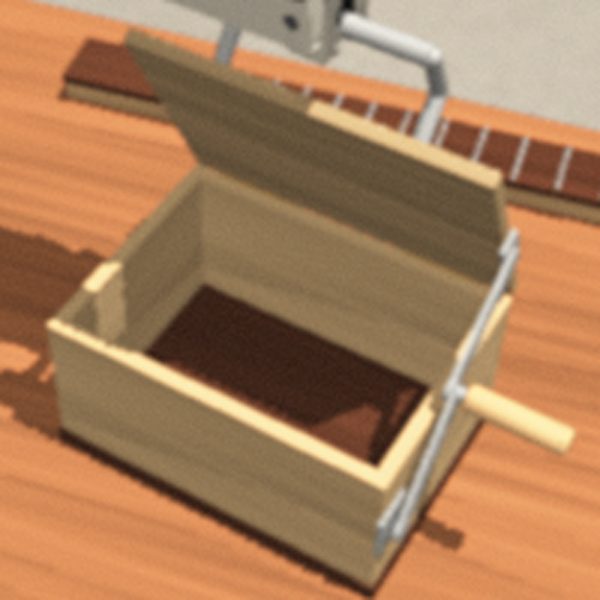

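The knee (crop 455,390) stands slightly forward of the line between the stay's ends, and the tool reads almost no force at θ≈1.11, so it looks locked. I let go.

{"op": "carry_out", "data": {
  "moves": "0.03 0 0 0 0 0 0;0.05 0 0 0 0 0 0;0.05 0 0 0 0 0 0;0.05 0 0 0 0 0 0;0.05 0 0 0 0 0 0;0.05 0 0 -0.01 0 0 0;0.05 0 0 -0.03 0 0 0;0.05 0 0 -0.05 0 0 0;0.05 0 0 -0.07 0 0 0;0.05 0 0 -0.07 0 0 0"
}}

```text
clock: 10.25
tool_pos: [0.6514, -0.0479, 0.5351]
orientation: [-179.7, 0.1, -101.6]
force: [1.0, 0.1, 0.1]
opening: 0.0499
```

Run:
```python
from h import *
ps={}
for n in('side','scene'):
    p=ctrl.snapshot(n);save(p,n+'4');ps[n]=p
    print([(np.round(m['at'],1).tolist(),round(m['confidence'],2)) for m in ctrl.mark_of(p,'knee_pin')])
p=ps['side'];a=p['image'][90:290,240:440];cv2.imwrite('pics/z4.png',cv2.resize(a[:,:,::-1],None,fx=3,fy=3,interpolation=2))
o=ctrl.get_obs();print(o['tool_pos'],o['force'])
```

```text
[([230.8, 419.3], 0.59)]
[]
[ 0.65116621 -0.04753991  0.53020489] [ 0.2671697   0.93876211 -0.7464288 ]
```

View pics/z4.png

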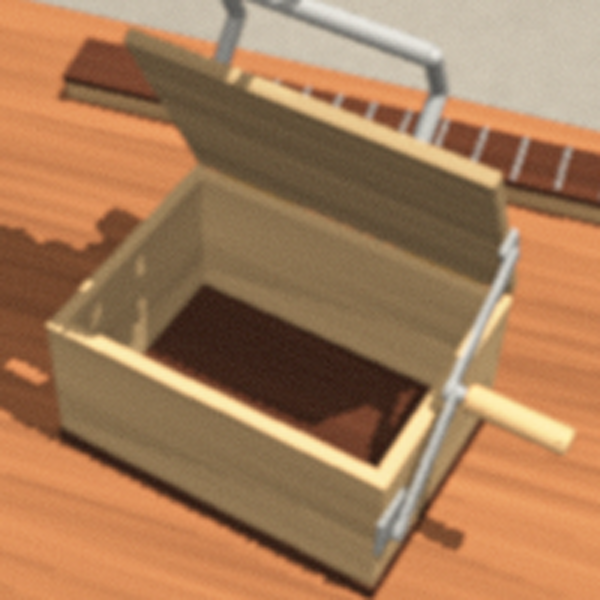

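View pics/scene4.png

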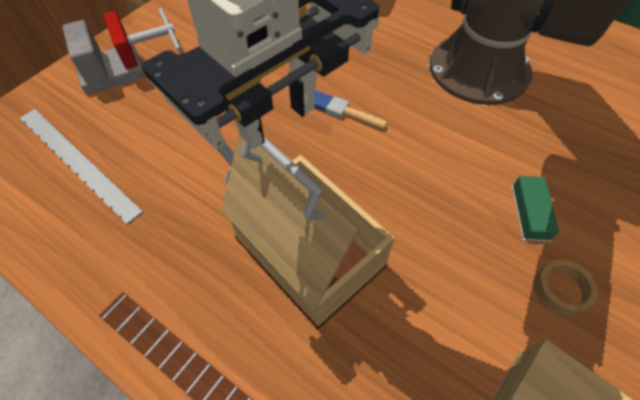

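Run:
```python
from h import *
p=ctrl.snapshot('side')
u=np.array([np.cos(Y),np.sin(Y),0])
n=np.array([-np.sin(Y),np.cos(Y),0])
for nm,rc,y in(('mid',(229,412.5),-.16),('end',(236.5,430),-.19),('root',(221,395),-.13)):
    c,d=ray(p,rc);P=W((0,y,0));X=c+d*(n@(P-c))/(n@d);print(nm,np.round(X,4),'chest x',(X-W((0,0,0)))@u)
o=ctrl.get_obs()
for T in (W((-.006,-.175,.49)),):print(T,shift(o,T,-101.6))
```

```text
mid [ 0.5466 -0.1883  0.1644] chest x -0.042184036763693186
end [ 0.5314 -0.2158  0.1774] chest x -0.051546888235509944
root [ 0.5552 -0.1594  0.1612] chest x -0.03953998108233422
[ 0.57901509 -0.21029049  0.49      ] [ 0.1739  0.038   0.0401  0.0013 -0.0003  0.0005]
```

Run:
```python
from h import *
p=ctrl.snapshot('side')
u=np.array([np.cos(Y),np.sin(Y),0])
n=np.array([-np.sin(Y),np.cos(Y),0])
for rc in((229,412.5),(236.5,430),(221,395),(230.8,419.3),(231.2,416)):
    X=atz(ray(p,rc),.127);v=X-W((0,0,0));print(np.round(X,4),v@u,v@n)
```

```text
[ 0.5767 -0.187   0.127 ] -0.012991854962631534 -0.15262308288114584
[ 0.5714 -0.2164  0.127 ] -0.012186678206982922 -0.18249500998529475
[ 0.5831 -0.1566  0.127 ] -0.012881158732055718 -0.12155415848021092
[ 0.5768 -0.198   0.127 ] -0.010622117790803468 -0.16340319667802722
[ 0.5742 -0.1932  0.127 ] -0.014118797915585297 -0.15923661525955377
```

Run:
```python
from h import *
o=ctrl.get_obs();T=W((-.012,-.168,.5));print(T,shift(o,T,-101.6))
```

```text
[ 0.57455081 -0.20222388  0.5       ] [ 0.1669  0.044   0.0301  0.0014 -0.0004  0.0004]
```

{"op": "carry_out", "data": {
  "moves": "0.05 0.04 0.01 0 0 0 0;0.05 0.08 0.02 0 0 0 0;0.05 0.12 0.032 0 0 0 0;0.05 0.15 0.04 0 0 0 0;0.05 0.167 0.044 0 0 0 0;0.05 0.167 0.044 0.05 0 0 0;0.05 0.167 0.044 0.09 0 0 0;0.05 0.167 0.044 0.12 0 0 0;0.05 0.167 0.044 0.12 0 0 0"
}}

```text
clock: 11.45
tool_pos: [0.5736, -0.202, 0.4057]
orientation: [179.5, -0.0, -101.6]
force: [0.3, -0.1, 0.3]
opening: 0.0503
```

Run:
```python
from h import *
ps={}
for n in('side','scene','wrist'):
    p=ctrl.snapshot(n);save(p,n+'5');ps[n]=p
    print([(np.round(m['at'],1).tolist(),round(m['confidence'],2)) for m in ctrl.mark_of(p,'knee_pin')])
o=ctrl.get_obs();print(o['tool_pos'],o['force'])
p=ps['wrist'];print(p['R'],-p['R'].T@p['t'],p['K'])
```

```text
[([230.7, 414.6], 0.88)]
[]
[([211.1, 316.9], 0.85)]
[ 0.57523776 -0.20231927  0.41279396] [ 0.15494669  0.54922441 -0.03008353]
[[-0.97955084  0.20119108 -0.0015163 ]
 [ 0.19437686  0.94826584  0.251017  ]
 [ 0.05194023  0.24558918 -0.96798149]] [ 0.56317974 -0.26803512  0.3934812 ] [[309.70691629   0.         313.26560535]
 [  0.         309.70691629 203.83272299]
 [  0.           0.           1.        ]]
```

View pics/wrist5.png

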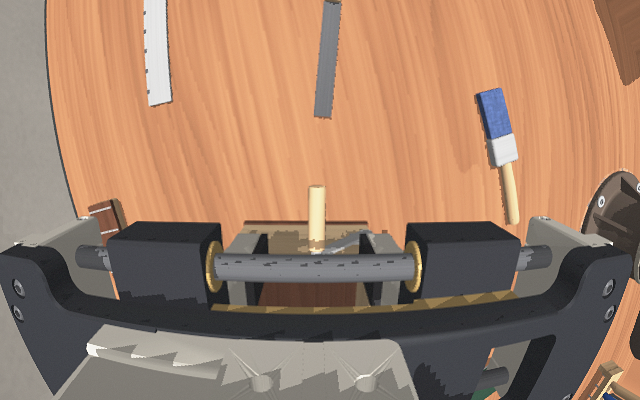

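View pics/side5.png

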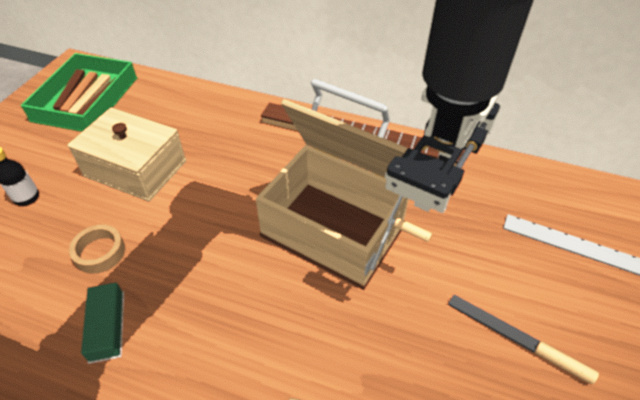

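Run:
```python
from h import *
p=ctrl.snapshot('wrist');K=p['K']
u=np.array([np.cos(Y),np.sin(Y),0]);n=np.array([-np.sin(Y),np.cos(Y),0])
for rc in((186,317),(211.1,316.9)):
    a=np.array([rc[1]-K[0,2],rc[0]-K[1,2]]);r=np.hypot(*a);t=r/K[0,0]
    d=p['R'].T@np.r_[a/r*np.sin(t),np.cos(t)];c=-p['R'].T@p['t']
    X=atz((c,d),.127);v=X-W((0,0,0));print(X,v@u,v@n)
o=ctrl.get_obs();v=o['tool_pos']-W((0,0,0));print(o['tool_pos'],v@u,v@n,shift(o,W((-.012,-.168,.283)),-101.6))
```

```text
[ 0.57080867 -0.21547197  0.127     ] -0.012992226481070167 -0.18173066655166037
[ 0.57543569 -0.1930841   0.127     ] -0.012977378400121198 -0.15886964632132344
[ 0.5750674  -0.202329    0.41254077] -0.011472826107043097 -0.16799873315419891 [ 0.      0.0009  0.1295 -0.0028  0.0003  0.0007]
```

The rod sits between the fingers in x (column 317), and its end lies beyond the pads. I go down astride it.

{"op": "carry_out", "data": {
  "moves": "0.05 0 0.001 0.03 0 0 0;0.05 0 0.001 0.06 0 0 0;0.05 0 0.001 0.085 0 0 0;0.05 0 0.001 0.105 0 0 0;0.05 0 0.001 0.12 0 0 0;0.05 0 0.001 0.129 0 0 0;0.05 0 0.001 0.129 0 0 0;0.05 0 0.001 0.129 0 0 0"
}}

```text
clock: 12.6
tool_pos: [0.5741, -0.2022, 0.2827]
orientation: [-179.9, -0.0, -101.6]
force: [-0.3, 0.6, -0.3]
opening: 0.0498
```

Run:
```python
from h import *
for n in('side','wrist'):
    p=ctrl.snapshot(n);save(p,n+'6')
o=ctrl.get_obs();print(o['tool_pos'],o['force'])
```

```text
[ 0.57414613 -0.20224992  0.28299445] [-0.50987333 -1.04574112  0.01423065]
```

View pics/side6.png

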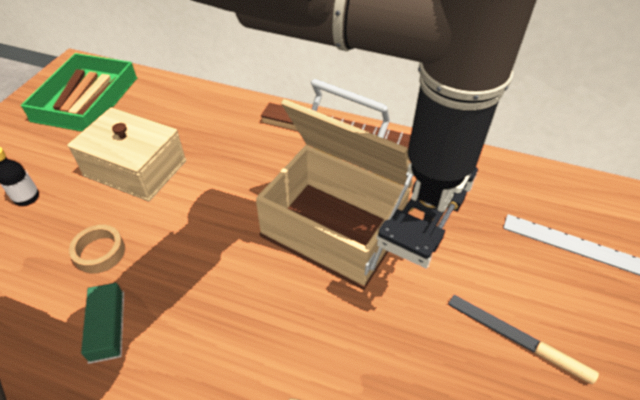

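{"op": "carry_out", "data": {
  "moves": "0.05 0 -0.007 0 0 0 0;0.05 0 -0.014 0 0 0 0;0.05 0 -0.018 0.002 0 0 0;0.05 0 -0.022 0.006 0 0 0;0.05 0 -0.026 0.01 0 0 0;0.05 0 -0.03 0.014 0 0 0;0.05 0 -0.034 0.018 0 0 0;0.05 0 -0.038 0.022 0 0 0;0.05 0 -0.042 0.026 0 0 0;0.05 0 -0.046 0.03 0 0 0;0.05 0 -0.048 0.032 0 0 0"
}}

```text
clock: 13.8
tool_pos: [0.6165, -0.2111, 0.2456]
orientation: [179.2, 0.0, -101.7]
force: [-15.3, 5.7, -4.6]
opening: 0.0499
```

Run:
```python
from h import *
for n in('side','wrist'):
    p=ctrl.snapshot(n);save(p,n+'7')
o=ctrl.get_obs();print(o['tool_pos'],o['force'])
```

```text
[ 0.61650891 -0.21109123  0.245214  ] [-11.96283811   5.15947934  -7.75179682]
```

View pics/side7.png

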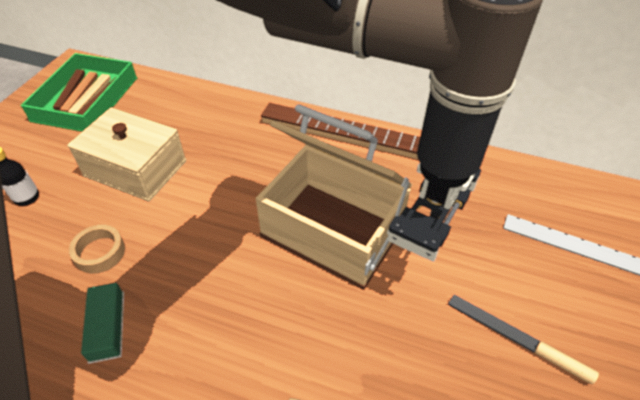

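View pics/wrist7.png

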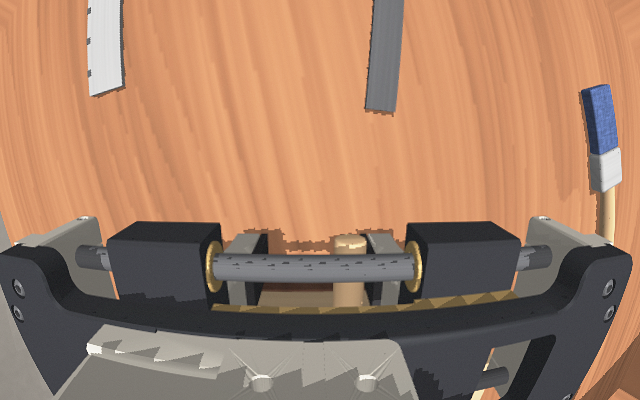

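Passed straight: the lid has begun to drop (bar now at row ~120 in the side picture). I back off from the rod so it can fall, then lift.

{"op": "carry_out", "data": {
  "moves": "0.06 0 0.006 0 0 0 0;0.07 0 0.012 -0.005 0 0 0;0.0876 0 0.015 -0.02 0 0 0;0.0876 0 0.015 -0.05 0 0 0;0.0876 0 0.015 -0.08 0 0 0;0.0876 0 0.015 -0.12 0 0 0;0.0876 0 0.015 -0.16 0 0 0;0.0876 0 0.015 -0.2 0 0 0;0.0876 0 0.015 -0.2 0 0 0"
}}

```text
clock: 14.8
tool_pos: [0.6066, -0.2094, 0.4594]
orientation: [-179.2, -0.0, -101.5]
force: [0.3, -0.3, 0.7]
opening: 0.0877
```

Run:
```python
from h import *
p=ctrl.snapshot('side');save(p,'side8')
o=ctrl.get_obs();print(o['tool_pos'],o['force'])
```

```text
[ 0.60621992 -0.20900533  0.4558642 ] [-0.61756424  0.07493168 -0.78296898]
```

View pics/side8.png

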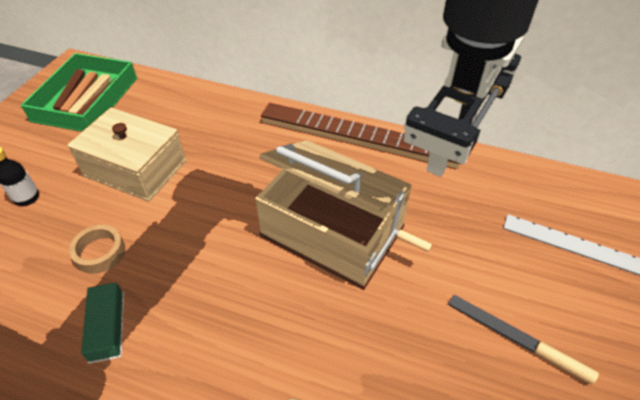

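The lid is partway down and sinking, and the arm is clear. I wait.

{"op": "carry_out", "data": {
  "moves": "0.0876 0 0 0 0 0 0;0.0876 0 0 0 0 0 0;0.0876 0 0 0 0 0 0;0.0876 0 0 0 0 0 0;0.0876 0 0 0 0 0 0;0.0876 0 0 0 0 0 0;0.0876 0 0 0 0 0 0;0.0876 0 0 0 0 0 0;0.0876 0 0 0 0 0 0;0.0876 0 0 0 0 0 0;0.0876 0 0 0 0 0 0;0.0876 0 0 0 0 0 0;0.0876 0 0 0 0 0 0;0.0876 0 0 0 0 0 0;0.0876 0 0 0 0 0 0;0.0876 0 0 0 0 0 0;0.0876 0 0 0 0 0 0;0.0876 0 0 0 0 0 0;0.0876 0 0 0 0 0 0;0.0876 0 0 0 0 0 0"
}}

```text
clock: 16.85
tool_pos: [0.606, -0.2088, 0.4498]
orientation: [180.0, 0.0, -101.6]
force: [0.5, -0.0, -0.6]
opening: 0.0875
```

{"op": "carry_out", "data": {
  "moves": "0.0876 0 0 0 0 0 0;0.0876 0 0 0 0 0 0;0.0876 0 0 0 0 0 0;0.0876 0 0 0 0 0 0;0.0876 0 0 0 0 0 0;0.0876 0 0 0 0 0 0;0.0876 0 0 0 0 0 0;0.0876 0 0 0 0 0 0;0.0876 0 0 0 0 0 0;0.0876 0 0 0 0 0 0"
}}

```text
clock: 17.85
tool_pos: [0.606, -0.2088, 0.4498]
orientation: [-180.0, -0.0, -101.6]
force: [-0.7, -0.1, 1.5]
opening: 0.0874
```

Run:
```python
from h import *
p=ctrl.snapshot('side');save(p,'side9')
a=cv2.imread('pics/side0.png').astype(int);b=cv2.imread('pics/side9.png').astype(int)
print(np.abs(a-b)[190:275,255:430].mean())
a=np.hstack([a[130:290,240:440],b[130:290,240:440]]).astype('uint8');cv2.imwrite('pics/z9.png',cv2.resize(a,None,fx=2,fy=2))
print([(np.round(m['at'],1).tolist(),round(m['confidence'],2)) for m in ctrl.mark_of(p,'knee_pin')])
```

```text
29.231820728291318
[([254.2, 413.8], 0.98), ([220.9, 300.6], 0.39)]
```

View pics/z9.png

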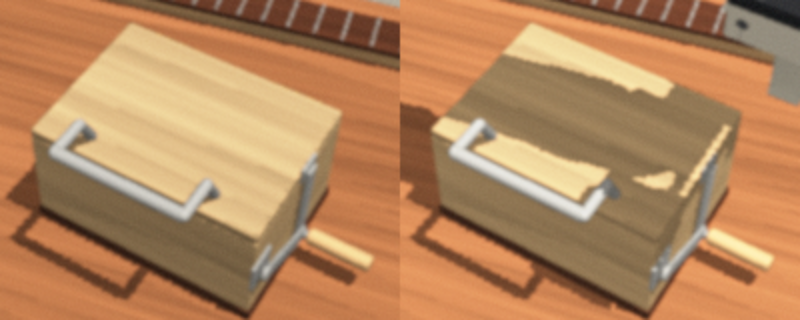

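The lid is fully shut: bar, grip and links are at the same pixels as at the start, and only the arm's shadow differs. I hand in.

```bash
python3 -c "
from h import *
print(ctrl.close_job())"
```

```text
the job is handed in; nothing more can be done
None
```

The stay works as asked: the lid locked open by itself, then folded and went fully shut. I handed the job in at about 18 s.

- **Opening:** I gripped the bar and raised the lid along its arc to about 1.18 rad, past the lock point. I then eased back to about 1.11 rad, where the sideways force on the tool was nearly zero, and let go. The lid stood open untouched for about 3 s, and the side pictures showed the knee past straight.
- **Closing:** I straddled the wooden grip with the fingers, pushed it back and down until it passed straight, then backed off and lifted clear. The lid sank shut by itself.
- **Final check:** In the last side picture, the bar, grip and stay links looked to be at the same pixels as at the start. The grip read (254, 414) against (253, 412). The arm was clear of the chest, with about 1 N on the wrist, which is noise.
- **Forces:** The highest wrist force I read was about 54 N, at the end of the opening pull against the stay's stop.
- **Disagreement:** My first estimate of the locked knee's position was about 40 mm too high, because the side camera sees that plane almost edge-on. I used the stated 127 mm height instead, and the wrist camera confirmed the position before I pushed.

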